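# Set the fettling bench's dust-extraction shutter to half open

## Task

The sanding block has been left lying on the dust-extraction box, in the way of its sliding shutter. First lay the block flat, black side down, in the blue tray, then slide the shutter by its red handle from closed to its next stop, half open (the yellow marks), so that it clicks home there, and let go. Do not knock over or push about the unfired pots and the cup.

Things in the scene. Friction and masses are not known exactly. Their poses are not given: they have to be found in the camera images.
- extractor: Green dust-extraction box fixed to the bench, 340 (x) x 170 (y) x 90 mm high; origin at the centre of its underside, z up; its +x is the way the shutter slides open. The flat top (deck) is 90 mm above the bench. Rails 14 mm wide and 14 mm high run along x on the deck, 65 to 79 mm either side of its middle line; a cross bar of that height closes the track at x = -155; the +x end is open.
- shutter (a joint): Travel of the shutter plate along the box's +x, in m: 0 closed, 0.050 half open, 0.100 fully open: three stops held by a sprung ball in V notches. Leaving a stop takes about 5 N, rising to 8 N halfway to the next (0.025); past halfway the plate is drawn on into that stop, and if let go it settles within 2 mm of it. Starts closed, within 3 mm.
- shutter_grip (a point): Mid-point of the shutter's upright red handle, a bar 14 mm thick along the slide, 70 mm wide across it, 48 mm high, on the middle of the aluminium plate (120 mm along the slide, 124 across, 5 thick, top 97 mm above the bench). The point is 32 mm above the plate, 16 below the bar's top, 129 above the bench; axes as the box's; at x = -75, y = 0 mm of the box when closed.
- block: Loose sanding block, cork-brown with a black underside, 90 mm long (its x) x 50 mm wide (its y) x 40 mm high, about 0.18 kg; origin at the centre of its underside. It starts black side down on the deck of the box, in the shutter's way, lying roughly across the track.
- tray: Open blue plastic tray fixed to the bench, 220 mm (its x) x 170 mm (its y), 25 mm high over all; walls 6 mm and inner floor 6 mm thick; origin at the centre of its underside. It is empty.
- pot_a: Unfired clay pot, 100 mm across the rim, 100 mm high, upright and loose; origin at the centre of its underside. Leave it alone.
- pot_b: As pot_a.
- pot_c: As pot_a.
- cup: Unfired clay cup, 72 mm across the rim, 70 mm high, upright and loose, standing on the robot's side of the tray; origin at the centre of its underside. Leave it alone.
- half_mark (a point): Yellow mark on top of the rail on the box's +y side (a second one is on the other rail), at x = -25 mm of the box: the black pointer line at the middle of the plate's edge stands at it when half open. Red mark, x = -75: closed; white mark, x = +25: fully open. Axes as the box's.
- pipe (a point): Centre of the top of the steel pipe elbow beside the box, 88 mm above the bench, 88 mm across, joined to the box by a pipe 76 mm thick along the box's y. Fixed.

How it is judged:
By the outcome, as a careful person would: the job done as asked, in the order asked, and still so for the second after the job is handed in, with the robot touching nothing.
It also fails if it takes over 54 s, if anything falls off the work surface, if the arm or the gripper's body presses on something with over 40 N, if the wrist force passes 120 N, or if a joint passes its speed limit or range.

## Robot

A 7-joint arm with a two-finger parallel gripper is mounted at the origin on the work surface. World frame = base frame: x ahead of the robot, y to its left, z up, the work surface at z = 0. Lengths are in m, angles in rad, forces in N, time in s.
With the tool pointing down it reaches from about 0.425 to 0.925 m from the base axis. Payload 6.8 kg.
Tool frame: the origin (TCP) lies between the finger pads; the fingertips stand 17 mm ahead of it and the grasp point (between the pads) lies 2 mm behind it; z points along the fingers, x is the direction in which the jaws open and shut, and the axes are right-handed (so a half turn about z gives the same grasp; the last joint's range is limited). The gripper opens to 85 mm and grips with 20 to 120 N. Pads are 22 mm wide; open, the fingers measure 114 mm over their backs; the gripper's body (76 mm by 85 mm) begins 54 mm behind the grasp point. The pads swing forward as they close: fully open they stand 13 mm farther back than shut.
Start: joints at [1.161, 0.477, 0.022, 1.555, -0.011, 1.109, -0.083], TCP at [0.201, -0.645, 0.248] pointing down, gripper open.
Joint ranges: [-2.96, 2.96], [-0.34, 2.1], [-1.41, 1.46], [0.24, 2.44], [-1.37, 4.51], [0.17, 1.92], [-2.96, 2.96]. Speed limits (rad/s): [2.39, 2.39, 3.14, 3.14, 3.14, 3.14, 3.14].

## Interface

Orientations are given as a unit quaternion [w, x, y, z].
In Python, from station import readout, read_camera, get_calibration, bot, models gives the robot as it stands.
- The arm moves only by the tool carry_out, never from a script. Its argument "deltas" is a list of rows, each a list of 2 entries, a list of its own where there are three numbers: the shift along the tool's x, y, z in cm, then the turn about the tool's z in degrees. A call has 1 to 10 rows; each row is the pose to reach, as a shift and turn from the pose measured when the call began, along the tool's axes at that moment; what a row does not reach only later rows make up. A row lasts 1/8 s, in which the tool goes at most 62.5 mm and 10.7 degrees, less where a joint would pass 70% of its speed; a pose out of reach is approached as far as the arm can. A call with a gripper value outside its range is refused whole. "hand" is the opening, from 0 (shut) to 1 (fully open), set as the call begins (left out, the last holds). The fingers move at their own pace and stop on an object; "newtons" is the grip in N (left out, the last holds). Time passes only in rows, so rows that repeat a pose let the fingers close. It gives the time, the measured TCP pose, the force and the opening at its end, in the units of the state.
- readout.get_obs(): the state, without advancing time (a new reading comes with each control period).
- read_camera(name): name is "scene" or "top" or "wrist"; returns the picture (480x640x3 uint8, red, green, blue); there is no depth.
- get_calibration(name): a dict with "fov_y" (degrees; the focal length in pixels is half the picture's height over the tangent of half this angle, whatever the lens; pixels are square), "cx", "cy" (the principal point, pixels), "world_from_camera" (4x4, takes a point from camera to world coordinates). Camera axes: x right, y down, z forward; pixel columns grow to the right and rows downward; lengths in m; the calibration is good to about 2 mm. A picture is of the moment at which its call begins: read the wrist's pose just before it. get_calibration takes no time and is no camera call; for the wrist camera it gives the pose at the moment of the call.
- bot.hand_in(): hands the job in, once; it reports no verdict.
Trained networks look in the newest picture that a camera, given by its name, has taken for a name from the list of things; names that differ only in an ending like _2 or _b are one class to them, and where a whole thing is asked for, a point or a joint stands for the part that bears it (a point fixed in the world has none). Each returns a list of dicts, best first, with "score" (0 to 1); they miss things now and then, are a little off and sometimes report something else, mostly with a low value. They report only what shows in the picture. A call takes as long as a camera call.
- models.spot_in(query, camera): "centre" ([row, column] in pixels, amid what is visible of it).
The state is a dict: "t": time; "q": joint angles; "joint_vel": joint speeds; "joint_torque": joint torques, N m; "eef_pos": TCP position; "tool_rot": TCP orientation; "contact_force": force on the tool from outside, world axes, zero at the start; "torque": the same for the moment, N m; "gripper_width": opening from 0.0 (shut) to 1.0 (fully open).
Only numpy, scipy, OpenCV 4.12 (cv2) and the standard library are available. Lean on these libraries where they do the work, as an engineer would, in place of code of your own. Each camera call takes 0.05 s, during which the arm holds its last target. There are 200 camera calls.

## Working session

There is one attempt and no reset: what is moved stays moved. The work goes in short steps, Python scripts to look and compute and a tool call to move; the robot and the scene stay as the last step left them, time stands still between calls to the robot, and variables do not carry over. Pictures are saved under pics/ and viewed, about 8 in all and at most 12, crops included, and the job is handed in when it is done.

Besides the shell and the picture viewer there is one more tool, called after "Request:" by a JSON object that holds its "op" and its "data", one argument or row to a line. carry_out: Moves the arm, as the interface text tells. Its arguments: {"type":"object","properties":{"deltas":{"type":"array"},"hand":{"type":"number"},"newtons":{"type":"number"}},"required":["deltas"]}

```bash
mkdir -p pics; ls
python3 - <<'E'
from station import readout, read_camera, get_calibration, bot, models
import cv2, numpy as np
np.set_printoptions(precision=4,suppress=True)
o=readout.get_obs(); print(o['t'],o['eef_pos'],o['tool_rot'],o['gripper_width'])
for n in ['scene','top']:
    im=read_camera(n); cv2.imwrite(f'pics/{n}0.png',im[:,:,::-1])
    c=get_calibration(n); print(n,c)
    for q in ['extractor','shutter_grip','block','tray','pot_a','cup']:
        print(q,[(np.round(d['centre']),round(d['score'],2)) for d in models.spot_in(q,n)][:4])
E
```

```text
pics
0.0 [ 0.2004 -0.644   0.2473] [-0.0005  0.8054 -0.5928 -0.0008] 1.0003913099721713
scene {'fov_y': 42.37139312594452, 'cx': 327.1710827387925, 'cy': 246.3754434003673, 'world_from_camera': array([[-0.688 ,  0.5649, -0.4555,  1.2955],
       [ 0.7257,  0.5339, -0.4339,  0.6768],
       [-0.0019, -0.6291, -0.7773,  1.3516],
       [ 0.    ,  0.    ,  0.    ,  1.    ]])}
extractor [(array([222., 262.]), 0.64)]
shutter_grip [(array([191., 256.]), 0.93)]
block [(array([203., 295.]), 0.55)]
tray [(array([329., 407.]), 0.61)]
pot_a [(array([305., 266.]), 0.86), (array([373., 526.]), 0.72), (array([159., 209.]), 0.71)]
cup [(array([282., 456.]), 0.55)]
top {'fov_y': 49.36960760471968, 'cx': 320.22507417318474, 'cy': 243.0095717183439, 'world_from_camera': array([[-0.0439, -0.9728,  0.2274,  0.2221],
       [-0.999 ,  0.0435, -0.0069,  0.0199],
       [-0.0032, -0.2275, -0.9738,  1.5685],
       [ 0.    ,  0.    ,  0.    ,  1.    ]])}
extractor [(array([242., 406.]), 0.82)]
shutter_grip [(array([242., 428.]), 0.58)]
block []
tray [(array([255., 239.]), 0.7)]
pot_a [(array([250., 508.]), 0.97), (array([275., 136.]), 0.85)]
cup [(array([312., 235.]), 0.59)]
```

View pics/scene0.png

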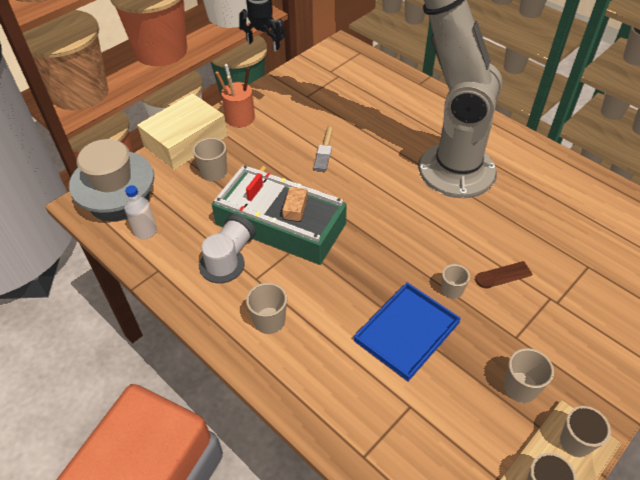

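View pics/top0.png

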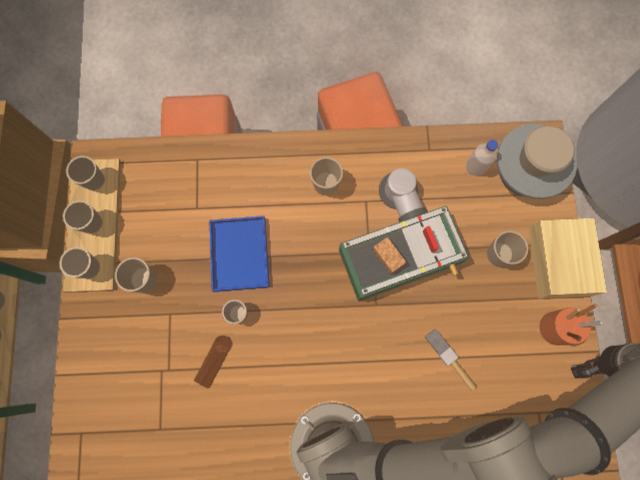

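The scene shows the box with the red handle at (256,187), the block at (295,204), the tray at (407,329), and pots at (266,308), (526,375) and (210,160). In the top view the block is at (389,255), the handle at (431,239), the tray at (239,253), the cup at (235,312), and pots at (327,176), (134,275) and (510,249). Next I'll measure by segmentation.

```bash
cat > h.py <<'E'
import numpy as np, cv2
np.set_printoptions(precision=4,suppress=True)
def K(c):
    f=240/np.tan(np.radians(c['fov_y']/2)); return f
def unproj(c,uv,z):
    uv=np.atleast_2d(np.asarray(uv,float)); f=K(c)
    d=np.c_[(uv[:,0]-c['cx'])/f,(uv[:,1]-c['cy'])/f,np.ones(len(uv))]
    T=np.array(c['world_from_camera']); d=d@T[:3,:3].T; o=T[:3,3]
    return o+d*((z-o[2])/d[:,2])[:,None]
def proj(c,P):
    P=np.atleast_2d(np.asarray(P,float)); T=np.array(c['world_from_camera']); q=(P-T[:3,3])@T[:3,:3]
    return np.c_[q[:,0]/q[:,2]*K(c)+c['cx'],q[:,1]/q[:,2]*K(c)+c['cy']]
def rect(c,mask,z):
    n,l,s,_=cv2.connectedComponentsWithStats(mask.astype(np.uint8)); i=1+np.argmax(s[1:,4])
    v,u=np.nonzero(l==i); P=unproj(c,np.c_[u,v],z)[:,:2]
    (x,y),(w,h),a=cv2.minAreaRect((P*1000).astype(np.float32))
    if w<h: w,h,a=h,w,a+90
    return (x,y),(w,h),(a+90)%180-90,s[i,4]
E
python3 - <<'E'
from h import *
from station import get_calibration
for n,roi in [('top',(195,310,330,480)),('scene',(160,265,205,355))]:
    c=get_calibration(n); im=cv2.imread(f'pics/{n}0.png'); hsv=cv2.cvtColor(im,cv2.COLOR_BGR2HSV).astype(int); H,S,V=hsv.transpose(2,0,1)
    R=np.zeros(H.shape,bool); r0,r1,c0,c1=roi; R[r0:r1,c0:c1]=1
    print(n,'tray',rect(c,(H>100)&(H<125)&(S>150),.025))
    print('handle',rect(c,R&((H<4)|(H>175))&(S>180)&(V>100),.14))
    inner=np.zeros_like(R)
    if n=='top': inner[235:275,370:410]=1
    else: inner[182:225,278:312]=1
    print('block',rect(c,inner&(H<20)&(S>80)&(V>90),.13))
    cv2.imwrite(f'pics/{n}crop.png',cv2.resize(im[r0:r1,c0:c1],None,fx=5,fy=5,interpolation=cv2.INTER_CUBIC))
E
```

```text
top tray ((543.8030395507812, 250.83688354492188), (172.10736083984375, 148.24269104003906), 2.5874290466308594, np.int32(1882))
handle ((557.488525390625, -302.8292541503906), (64.8421630859375, 12.44239616394043), 17.615985870361328, np.int32(87))
block ((514.9793701171875, -181.03562927246094), (93.70479583740234, 58.24156951904297), 32.69861602783203, np.int32(668))
scene tray ((572.3985595703125, 261.3421630859375), (225.6256866455078, 172.012451171875), 2.0845258235931396, np.int32(5400))
handle ((569.2099609375, -289.8057556152344), (97.17747497558594, 32.770423889160156), 18.26654052734375, np.int32(233))
block ((531.1217041015625, -171.6950225830078), (119.66046905517578, 59.24396514892578), 32.828102111816406, np.int32(678))
```

View pics/topcrop.png

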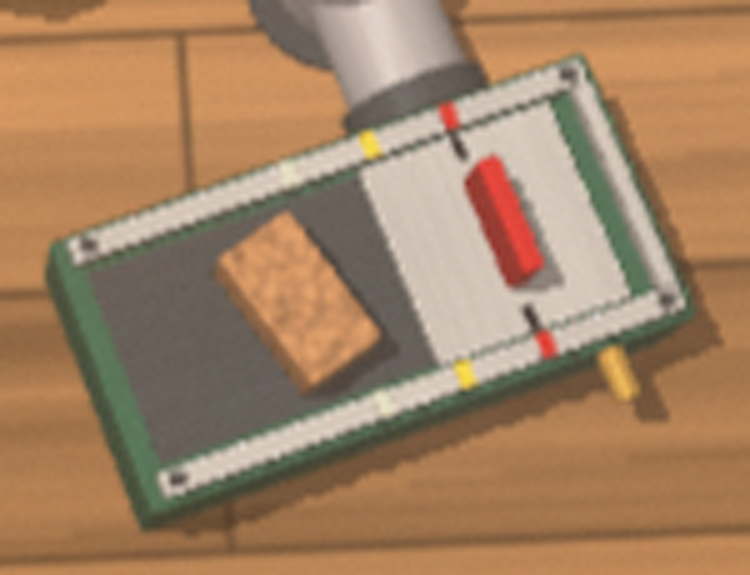

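The crop shows the red, yellow and white marks on both rails clearly, for example far red at (450,116) and near red at (547,343). I'll fit the box pose to those and print the offsets in tool axes.

```bash
cat >> h.py <<'E'
from scipy.spatial.transform import Rotation as Ro
def Rt(o): w,x,y,z=o['tool_rot']; return Ro.from_quat([x,y,z,w]).as_matrix()
def delta(o,p): return Rt(o).T@(np.array(p)-o['eef_pos'])*100
def turn(o,deg):  # tool-z turn putting jaw axis at world angle deg (mod 180)
    R=Rt(o); a=np.degrees(np.arctan2(R[1,0],R[0,0])); d=(a-deg+90)%180-90
    return a,d
E
python3 - <<'E'
from h import *
from station import get_calibration, readout, models
from scipy.optimize import least_squares
c=get_calibration('top')
m=np.array([[450,116],[371,145],[291,172],[547,343],[465,375],[386,404]])/5+[330,195]-.4
B=np.array([[-75,-72,104],[-25,-72,104],[25,-72,104],[-75,72,104],[-25,72,104],[25,72,104]])/1000
def box(p,B=B):
    s,k=np.sin(p[2]),np.cos(p[2]); return np.c_[B[:,0]*k-B[:,1]*s+p[0],B[:,0]*s+B[:,1]*k+p[1],B[:,2]]
r=least_squares(lambda p:(proj(c,box(p))-m).ravel(),[.53,-.2,1.9]); print(r.x,np.degrees(r.x[2]),r.fun)
np.save('box.npy',r.x)
print('grip closed',box(r.x,np.array([[-.075,0,.129]])))
o=readout.get_obs(); print('jaw angle',turn(o,0))
for p in [(.36,-.42,.33),(.49,-.20,.33)]: print(p,delta(o,p))
for n,uv,z in [('pots',[(327,172),(134,271),(510,245)],.1),('cup',[(235,309)],.07),('pens',[(565,330)],.08),('pipe',[(402,180)],.088)]: print(n,unproj(c,uv,z)[:,:2].tolist())
cw=get_calibration('wrist'); print(cw, Rt(o).T@(np.array(cw['world_from_camera'])[:3,3]-o['eef_pos']), Rt(o).T@np.array(cw['world_from_camera'])[:3,:3])
E
```

```text
[ 0.5353 -0.2332  1.8771] 107.5503269986437 [ 0.0658 -0.0176 -0.0595 -0.1158 -0.064   0.2144  0.0544  0.227   0.2466
 -0.237  -0.2434 -0.0709]
grip closed [[ 0.5579 -0.3047  0.129 ]]
jaw angle (np.float64(-72.70896843808748), np.float64(-72.70896843808748))
(0.36, -0.42, 0.33) [-16.6988 -21.8883  -8.1676]
(0.49, -0.2, 0.33) [-33.8407 -40.8398  -8.1679]
pots [[0.7814380978363002, -0.020231446608801856], [0.5067874284405005, 0.5443850672796915], [0.5347343890085619, -0.5366471026143295]]
cup [[0.3890460635365113, 0.26166862277661496]]
pens [[0.2878528550661372, -0.6676228401658997]]
pipe [[0.7504928171967553, -0.2437265387301856]]
{'fov_y': 71.88162698786397, 'cx': 317.78365510461225, 'cy': 233.17926279421192, 'world_from_camera': array([[ 0.2975, -0.9165, -0.2674,  0.2688],
       [-0.9547, -0.2856, -0.0832, -0.6224],
       [-0.0001,  0.28  , -0.96  ,  0.3746],
       [ 0.    ,  0.    ,  0.    ,  1.    ]])} [-0.0009 -0.0716 -0.1263] [[ 1.      0.0003 -0.0001]
 [-0.0003  0.96    0.28  ]
 [ 0.0001 -0.28    0.96  ]]
```

Request:
{"op": "carry_out", "data": {
  "deltas": [
    [[0,0,-5],0],
    [[-4,-5,-6],0],
    [[-8,-10,-7],0],
    [[-12,-14.5,-8],0],
    [[-16,-19,-8],0],
    [[-20,-24,-8],0],
    [[-24,-29,-8],0],
    [[-28,-34,-8],0],
    [[-31.5,-38.5,-8],0],
    [[-34,-41,-8],0]
  ],
  "hand": 0.8
}}

```text
t: 1.95
eef_pos: [0.4928, -0.1945, 0.3287]
tool_rot: [-0.001, 0.807, -0.591, 0.0]
contact_force: [0.0, -0.8, 0.0]
gripper_width: 0.798
```

```bash
cat > look.py <<'E'
from h import *
from station import get_calibration, readout, read_camera, models
import sys
o=readout.get_obs(); c=get_calibration('wrist'); im=read_camera('wrist')[:,:,::-1].copy(); n=sys.argv[1]
cv2.imwrite(f'pics/{n}.png',im); import pickle; pickle.dump((o,c),open(f'pics/{n}.pkl','wb'))
print(o['t'],o['eef_pos'],turn(o,0)[0],o['gripper_width'],o['contact_force'])
for q in sys.argv[2:]: print(q,[(np.round(d['centre']),round(d['score'],2)) for d in models.spot_in(q,'wrist')][:3])
E
python3 look.py w1 block shutter_grip
```

```text
1.95 [ 0.4928 -0.1945  0.3287] -72.47720118514798 0.7983967240023427 [ 0.0465 -0.7593  0.0109]
block [(array([179., 315.]), 0.63)]
shutter_grip [(array([170., 433.]), 0.56)]
```

View pics/w1.png

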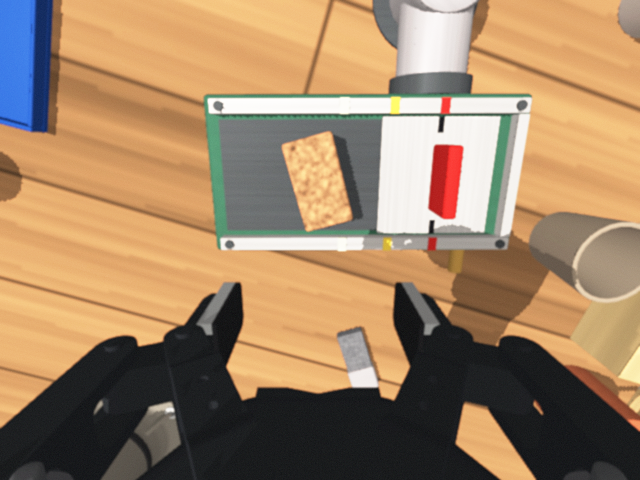

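The wrist view shows the block's top corners at about (283,147), (331,131), (353,219) and (307,230). Both pointers are at the red marks, and the pot is at right.

Run:
```python
from h import *
import pickle
o,c=pickle.load(open('pics/w1.pkl','rb'))
im=cv2.imread('pics/w1.png'); H,S,V=cv2.cvtColor(im,cv2.COLOR_BGR2HSV).astype(int).transpose(2,0,1)
R=np.zeros(H.shape,bool); R[117:236,270:372]=1
r=rect(c,R&(H<22)&(S>70)&(V>100),.13); print(r)
P=unproj(c,[(283,147),(331,131),(353,219),(307,230)],.13); print(P.mean(0), [np.linalg.norm(P[i]-P[i-1]) for i in range(4)])
b=np.load('box.npy'); s,k=np.sin(b[2]),np.cos(b[2])
for x in (-75,-25,25):
  for y in (-72,72): print(x,y,proj(c,[[b[0]+(x*k-y*s)/1e3,b[1]+(x*s+y*k)/1e3,.104]]))
x,y=P.mean(0)[:2]-b[:2]; print('block in box',x*k+y*s,-x*s+y*k)
x,y=r[0]
for z in (.2,.12): print(delta(o,[x/1e3,y/1e3,z]))
print(turn(o,r[2]-90))
```

```text
((519.483642578125, -185.0819091796875), (90.56117248535156, 50.901309967041016), 32.63907241821289, np.int32(4739))
[ 0.5195 -0.1861  0.13  ] [np.float64(0.08484391513557844), np.float64(0.04773183172272595), np.float64(0.08802099577859908), np.float64(0.04796312463381223)]
-75 -72 [[444.2463 106.31  ]]
-75 72 [[430.5123 244.1668]]
-25 -72 [[393.9148 106.3203]]
-25 72 [[385.6556 244.1691]]
25 -72 [[343.589  106.3305]]
25 72 [[340.8034 244.1714]]
block in box 0.04966785863058623 0.0008379181991985587
[-0.0938 -2.8065 12.8724]
[-0.0925 -2.7954 20.8724]
(np.float64(-72.47720118514798), np.float64(-15.116273603360867))
```

Request:
{"op": "carry_out", "data": {
  "deltas": [
    [[-0.1,-1.4,4],-8],
    [[-0.1,-2.8,9],-15],
    [[-0.1,-2.8,13],-15],
    [[-0.1,-2.8,13],-15]
  ]
}}

```text
t: 2.6
eef_pos: [0.5156, -0.1876, 0.1957]
tool_rot: [0.001, 0.876, -0.482, -0.003]
contact_force: [-0.2, -0.3, 0.4]
gripper_width: 0.798
```

Run:
```python
from h import *
from station import readout
o=readout.get_obs(); print(o['t'],o['eef_pos'],turn(o,32.6-90),delta(o,[.5195,-.1853,.118]))
```

```text
2.6 [ 0.5156 -0.1876  0.1957] (np.float64(-57.575126200314486), np.float64(-0.17512620031448023)) [ 0.049  -0.4872  7.771 ]
```

Request:
{"op": "carry_out", "data": {
  "deltas": [
    [[0,-0.5,4],0],
    [[0,-0.5,6.5],0],
    [[0,-0.5,7.5],0],
    [[0,-0.5,7.5],0]
  ]
}}

```text
t: 3.1
eef_pos: [0.5199, -0.1856, 0.1218]
tool_rot: [0.001, 0.876, -0.482, -0.002]
contact_force: [0.3, 0.3, 1.0]
gripper_width: 0.797
```

Request:
{"op": "carry_out", "data": {
  "deltas": [
    [[0,0,0],0],
    [[0,0,0],0],
    [[0,0,0],0],
    [[0,0,0],0]
  ],
  "hand": 0.0,
  "newtons": 35
}}

```text
t: 3.6
eef_pos: [0.5211, -0.1862, 0.1237]
tool_rot: [0.001, 0.876, -0.482, -0.001]
contact_force: [-0.8, 0.3, 7.3]
gripper_width: 0.577
```

Request:
{"op": "carry_out", "data": {
  "deltas": [
    [[0,0,-2],0],
    [[0,0,-5],0],
    [[0,0,-9],0],
    [[0,0,-13],0],
    [[0,0,-14],0]
  ]
}}

```text
t: 4.22
eef_pos: [0.5227, -0.1864, 0.2668]
tool_rot: [0.0, 0.876, -0.482, 0.002]
contact_force: [0.3, -0.3, -2.0]
gripper_width: 0.577
```

Run:
```python
from h import *
from station import readout
o=readout.get_obs(); print(o['t'],o['eef_pos'],o['q'],turn(o,-88),delta(o,[.572,.261,.25]))
```

```text
4.225 [ 0.5227 -0.1864  0.2668] [ 0.4961  0.281  -0.3227  1.8094  0.1026  1.064  -0.8708] (np.float64(-57.66200390120763), np.float64(30.33799609879236)) [-35.1727 -28.0989   1.5978]
```

Request:
{"op": "carry_out", "data": {
  "deltas": [
    [[-2.5,-2,0],3],
    [[-6.5,-5.2,0],7],
    [[-11,-8.8,0],11],
    [[-15.5,-12.4,0],15],
    [[-20,-16,0],19],
    [[-24.5,-19.6,0],23],
    [[-29,-23.2,0],27],
    [[-32.5,-26,0],30],
    [[-35.2,-28.1,0],30],
    [[-35.2,-28.1,0],30]
  ]
}}

```text
t: 5.48
eef_pos: [0.5702, 0.265, 0.2646]
tool_rot: [0.0, 0.723, -0.691, 0.0]
contact_force: [0.5, 0.2, -2.1]
gripper_width: 0.576
```

```bash
python3 look.py w2 tray block cup
python3 - <<'E'
from h import *
from station import readout
import pickle
o,c=pickle.load(open('pics/w2.pkl','rb')); o=readout.get_obs(); print(turn(o,-88),delta(o,[.572,.261,.05]))
im=cv2.imread('pics/w2.png'); H,S,V=cv2.cvtColor(im,cv2.COLOR_BGR2HSV).astype(int).transpose(2,0,1)
print(rect(c,(H>100)&(H<125)&(S>150),.025))
E
```

```text
5.475 [0.5702 0.265  0.2646] -87.34758583257633 0.5763661643515579 [ 0.538   0.1918 -2.0837]
tray [(array([154., 332.]), 0.9)]
block [(array([287., 316.]), 0.66)]
cup [(array([ 22., 603.]), 0.36)]
(np.float64(-87.7669249605463), np.float64(0.2330750394536949)) [-0.2295  0.0241 21.5233]
((573.2557983398438, 258.37078857421875), (202.63523864746094, 167.8232879638672), 2.3606998920440674, np.int32(15925))
```

View pics/w2.png

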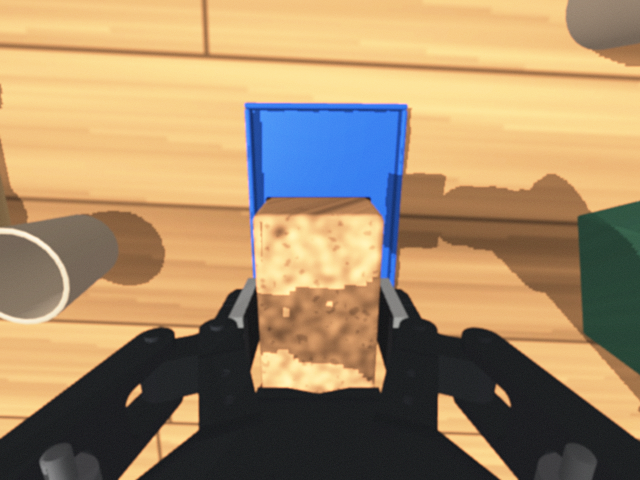

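The block is held square, and the tray lies below it with its edges at columns 247–407 and far edge at row 105. Lowering now.

Request:
{"op": "carry_out", "data": {
  "deltas": [
    [[-0.2,0,5],0],
    [[-0.3,0,10],0],
    [[-0.3,0,15],0],
    [[-0.3,0,19],0],
    [[-0.3,0,20.7],0],
    [[-0.3,0,20.7],0]
  ]
}}

```text
t: 6.42
eef_pos: [0.5722, 0.2607, 0.0578]
tool_rot: [0.001, 0.72, -0.694, 0.002]
contact_force: [-0.2, 0.6, -1.8]
gripper_width: 0.577
```

Run:
```python
from h import *
from station import readout
o=readout.get_obs(); print(o['eef_pos'],o['contact_force'],turn(o,0)[0],delta(o,[.572,.26,.04]))
```

```text
[0.5722 0.2607 0.0578] [-0.2313  0.5844 -1.8055] -87.827710220767 [0.0652 0.0192 1.7796]
```

Request:
{"op": "carry_out", "data": {
  "deltas": [
    [[0,0,0.8],0],
    [[0,0,1.4],0],
    [[0,0,1.8],0],
    [[0,0,1.8],0]
  ]
}}

```text
t: 6.92
eef_pos: [0.5724, 0.2608, 0.04]
tool_rot: [0.001, 0.72, -0.694, 0.002]
contact_force: [0.2, -0.2, -1.6]
gripper_width: 0.576
```

Request:
{"op": "carry_out", "data": {
  "deltas": [
    [[0,0,0.2],0],
    [[0,0,0.3],0],
    [[0,0,0.3],0]
  ]
}}

```text
t: 7.3
eef_pos: [0.5725, 0.2608, 0.0398]
tool_rot: [0.001, 0.72, -0.694, 0.003]
contact_force: [-7.0, -4.6, 20.6]
gripper_width: 0.578
```

Request:
{"op": "carry_out", "data": {
  "deltas": [
    [[0,0,0],0],
    [[0,0,0],0],
    [[0,0,-0.1],0],
    [[0,0,-0.1],0]
  ],
  "hand": 0.8
}}

```text
t: 7.8
eef_pos: [0.5725, 0.2608, 0.0406]
tool_rot: [0.001, 0.72, -0.694, 0.002]
contact_force: [-0.7, 0.0, -0.2]
gripper_width: 0.802
```

Request:
{"op": "carry_out", "data": {
  "deltas": [
    [[0,0,-1.5],0],
    [[0,0,-5],0],
    [[0,0,-10],0],
    [[0,0,-15],0],
    [[0,0,-20],0],
    [[0,0,-23],0],
    [[0,0,-23],0]
  ]
}}

```text
t: 8.68
eef_pos: [0.5732, 0.263, 0.2747]
tool_rot: [-0.002, 0.72, -0.694, 0.004]
contact_force: [-0.1, 0.5, 0.7]
gripper_width: 0.804
```

```bash
python3 look.py w3 tray block
python3 - <<'E'
from h import *
from station import readout
o=readout.get_obs(); b=np.load('box.npy')
def bx(x,y): s,k=np.sin(b[2]),np.cos(b[2]); return b[0]+x*k-y*s,b[1]+x*s+y*k
print(o['q'],turn(o,np.degrees(b[2])),delta(o,[*bx(-.05,-.02),.3]),bx(-.05,-.02))
E
```

```text
8.675 [0.5732 0.263  0.2747] -87.83710576121929 0.8043971511038653 [-0.1181  0.5257  0.6715]
tray [(array([201., 344.]), 0.59)]
block [(array([204., 320.]), 0.88)]
[-0.2173  0.4171 -0.4225  1.624   0.1894  1.1434 -2.2201] (np.float64(-87.83660945290579), np.float64(-15.386936451549502)) [53.6107  2.2328 -2.6887] (np.float64(0.569412814635408), np.float64(-0.2748342274253928))
```

View pics/w3.png

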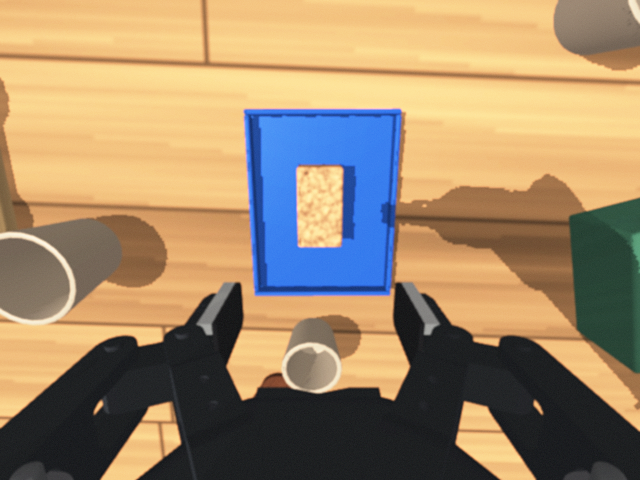

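The block lies flat in the tray at (320,204), and the cup at (312,360) is still standing. On to the handle.

Request:
{"op": "carry_out", "data": {
  "deltas": [
    [[4,0.2,0],-2],
    [[10,0.5,0],-5],
    [[16,0.8,0],-7],
    [[22,1.1,0],-9],
    [[28,1.4,0],-11],
    [[34,1.7,0],-13],
    [[40,2,0],-15],
    [[46,2.3,0],-15.4],
    [[51,2.5,0],-15.4],
    [[54,2.5,0],-15.4]
  ],
  "hand": 0.6
}}

```text
t: 10.07
eef_pos: [0.5652, -0.2823, 0.2713]
tool_rot: [0.003, 0.806, -0.592, 0.001]
contact_force: [0.7, 0.7, -0.2]
gripper_width: 0.597
```

```bash
python3 look.py w4 shutter_grip
python3 - <<'E'
from h import *
from station import readout
import pickle
o,c=pickle.load(open('pics/w4.pkl','rb')); b=np.load('box.npy'); o=readout.get_obs()
im=cv2.imread('pics/w4.png'); H,S,V=cv2.cvtColor(im,cv2.COLOR_BGR2HSV).astype(int).transpose(2,0,1)
R=np.zeros(H.shape,bool); R[60:300,200:440]=1
print(rect(c,R&((H<4)|(H>175))&(S>180)&(V>200),.145))
s,k=np.sin(b[2]),np.cos(b[2]); f=lambda x,y,z:[b[0]+x*k-y*s,b[1]+x*s+y*k,z]
print(f(-.075,0,.129),turn(o,np.degrees(b[2])),delta(o,f(-.075,0,.131)))
print(proj(c,[f(x,y,.145) for x in (-.082,-.068) for y in (-.035,.035)]))
E
```

```text
10.075 [ 0.5652 -0.2823  0.2713] -72.64191657544184 0.5972940908232585 [ 0.7259  0.6536 -0.2145]
shutter_grip [(array([221., 336.]), 0.59)]
((574.4273071289062, -299.36199951171875), (37.60853958129883, 13.246670722961426), 17.324642181396484, np.int32(685))
[np.float64(0.5578823506455075), np.float64(-0.3047014067394426), 0.129] (np.float64(-72.8136594730174), np.float64(-0.363986471661093)) [ 1.712   1.2227 14.0276]
[[351.8452 203.4775]
 [349.6476 286.0184]
 [333.7764 203.5477]
 [332.8788 286.0983]]
```

View pics/w4.png

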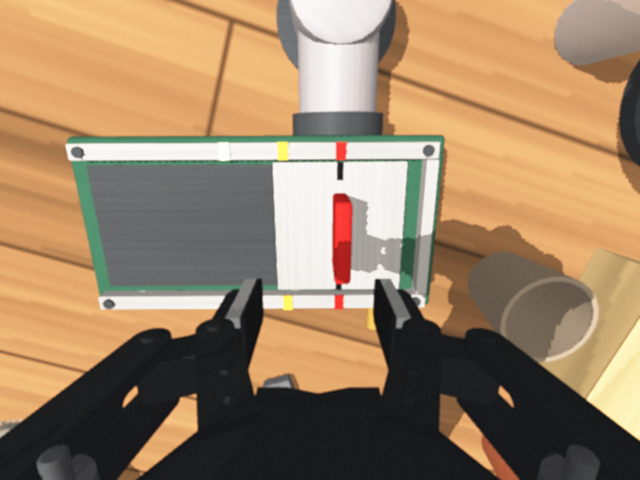

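The handle's top is at cols 333–351, rows 194–283, matching the prediction (within about 3 mm along the handle). The pointer is at the red mark.

Request:
{"op": "carry_out", "data": {
  "deltas": [
    [[0.8,0.5,4],0],
    [[1.7,1,8],-0.4],
    [[1.7,1,12],-0.4],
    [[1.7,1,14],-0.4],
    [[1.7,1,14],-0.4]
  ]
}}

```text
t: 10.8
eef_pos: [0.5592, -0.3026, 0.1297]
tool_rot: [0.004, 0.807, -0.59, -0.001]
contact_force: [0.2, 0.3, 1.2]
gripper_width: 0.597
```

Request:
{"op": "carry_out", "data": {
  "deltas": [
    [[0,0,0],0],
    [[0,0,0],0],
    [[0,0,0],0],
    [[0,0,0],0],
    [[0,0,0],0]
  ],
  "hand": 0.0,
  "newtons": 30
}}

```text
t: 11.42
eef_pos: [0.5609, -0.3045, 0.1315]
tool_rot: [0.004, 0.807, -0.591, 0.002]
contact_force: [3.8, -4.5, 0.0]
gripper_width: 0.159
```

```bash
cat > st.py <<'E'
from h import *
from station import readout
b=np.load('box.npy'); s,k=np.sin(b[2]),np.cos(b[2]); o=readout.get_obs(); f=lambda x,y,z:[b[0]+x*k-y*s,b[1]+x*s+y*k,z]
x,y=o['eef_pos'][:2]-b[:2]
print(o['t'],'in box',x*k+y*s,-x*s+y*k,o['eef_pos'][2],'F along',o['contact_force'][:2]@[k,s],o['contact_force'],o['gripper_width'],turn(o,np.degrees(b[2])))
print('5cm dir',Rt(o).T@np.array([k,s,0])*5)
E
python3 st.py
```

```text
11.425 in box -0.0756814721704861 -0.0029690151362106385 0.13153952879865757 F along -5.444202063884807 [ 3.8038 -4.507   0.0301] 0.15914822106835136 (np.float64(-72.4013457165861), np.float64(0.048327284770209644))
5cm dir [-4.9999 -0.0041 -0.0352]
```

Request:
{"op": "carry_out", "data": {
  "deltas": [
    [[-0.6,0,0],0],
    [[-1.2,0,0],0],
    [[-1.8,0,0],0],
    [[-2.4,0,0],0],
    [[-3,0,0],0],
    [[-3.6,0,0],0],
    [[-4.2,0,0],0],
    [[-4.8,0,0],0],
    [[-5.0,0,0],0],
    [[-5.0,0,0],0]
  ]
}}

```text
t: 12.68
eef_pos: [0.5458, -0.257, 0.1315]
tool_rot: [0.004, 0.807, -0.591, 0.002]
contact_force: [-0.4, -1.6, 0.5]
gripper_width: 0.158
```

```bash
python3 st.py
```

```text
12.675 in box -0.025832550520490324 -0.0028753858913362317 0.13148950970463244 F along -1.3882511107501074 [-0.4106 -1.5859  0.4527] 0.15793251493210486 (np.float64(-72.40548994981361), np.float64(0.044183051542688645))
5cm dir [-4.9999 -0.0037 -0.0369]
```

At half open with little residual force. I'll open, rise and check.

Request:
{"op": "carry_out", "data": {
  "deltas": [
    [[0,0,0],0],
    [[0,0,0],0],
    [[0,0,0],0],
    [[0,0,0],0]
  ],
  "hand": 0.6
}}

```text
t: 13.18
eef_pos: [0.5459, -0.2569, 0.1315]
tool_rot: [0.004, 0.807, -0.591, 0.002]
contact_force: [-0.3, 0.7, 0.6]
gripper_width: 0.601
```

Request:
{"op": "carry_out", "data": {
  "deltas": [
    [[0,0,-2],0],
    [[0,0,-6],0],
    [[0,0,-11],0],
    [[0,0,-15],0],
    [[0,0,-16],0],
    [[0,0,-16],0]
  ]
}}

```text
t: 13.92
eef_pos: [0.546, -0.2556, 0.2915]
tool_rot: [0.004, 0.807, -0.591, 0.002]
contact_force: [-1.4, 0.2, -0.8]
gripper_width: 0.599
```

```bash
python3 look.py w5
python3 - <<'E'
import cv2,numpy as np
from station import read_camera
t=read_camera('top')[:,:,::-1]; w=cv2.imread('pics/w5.png')
a=cv2.resize(w[60:330,100:500],(800,540))[:300]
cv2.imwrite('pics/fin.png',np.vstack([cv2.resize(w[110:330,200:500],(600,300))[:,:], cv2.resize(t[150:330,50:530],(600,225))]))
E
```

```text
13.925 [ 0.546  -0.2556  0.2915] -72.40686227313203 0.598811909669552 [-1.4054  0.228  -0.8371]
```

View pics/w5.png

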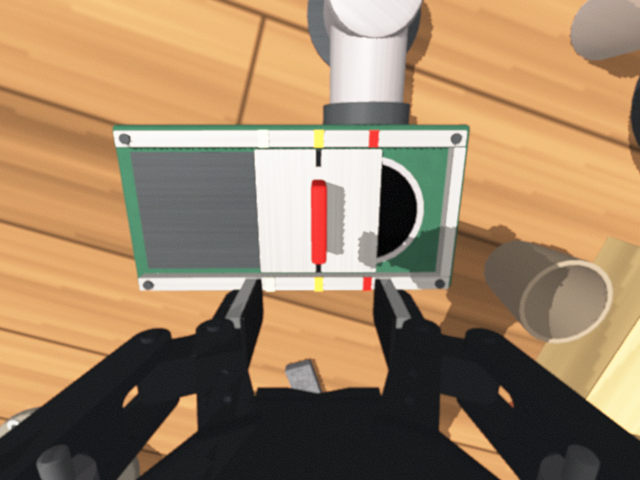

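View pics/fin.png

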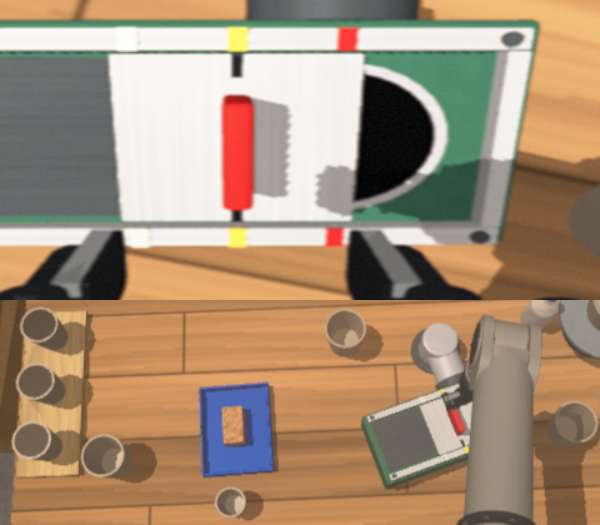

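Both pointers stand at the yellow marks (col 318 on both rails). The block is in the tray, and the pots and cup haven't moved.

```bash
python3 -c "
from station import bot; print(bot.hand_in())"
```

```text
the job is handed in; nothing more can be done
None
```

The block is in the tray and the shutter is half open. I handed the job in at about 14 s of the 54 s allowed; hand-in reports no verdict.

- **Block:** I gripped it across its 50 mm width, carried it over and set it down black side still underneath. Pressing it onto the tray floor read about 21 N. The last pictures show it lying flat in the tray, brown side up.
- **Shutter:** I slid it 50 mm by the handle, with 1.4 N left along the slide before letting go. After release, both black pointers stand at the yellow marks.
- **Clearance:** The gripper is open and about 16 cm above the handle, touching nothing. The pots and cup are upright and look unmoved.

One disagreement: the handle in the wrist picture was about 3 mm off the predicted position along its own length. That did not affect the grip. No other checks failed or disagreed.

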